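# Take the left-hand wheel nut off a knife sharpener

## Robot

A 7-joint arm with a two-finger parallel gripper is mounted at the origin on a cart in front of the work surface, level with it; the furniture and walls round the work are solid. World frame = base frame: x ahead of the robot, y to its left, z up, the work surface at z = 0. Lengths are in m, angles in degrees, forces in N, time in s.
With the tool pointing down it reaches from about 0.375 to 0.925 m from the base axis. Payload 3.1 kg.
Tool frame: the origin (TCP) lies between the finger pads; the fingertips stand 11 mm ahead of it and the grasp point (between the pads) lies 8 mm behind it (manip.finger_overhang is the distance from the TCP to the fingertips, in m); z points along the fingers, y is the line along which they close (so a half turn about z gives the same grasp; the last joint's range is limited). The gripper opens to 85 mm and grips with 20 to 120 N. Pads are 22 mm wide; open, the fingers measure 114 mm over their backs; the gripper's body (76 mm by 85 mm) begins 54 mm behind the grasp point. The pads swing forward as they close: fully open they stand 13 mm farther back than shut.
Start: joints at [-73.614, 21.939, 2.515, 91.553, -1.026, 66.532, -2.859], TCP at [0.243, 0.603, 0.242] pointing down, gripper open.
Joint ranges: [-149.38, 149.38], [-23.57, 123.04], [-84.95, 90], [0, 143.3], [-89.99, 269.99], [3.08, 112.72], [-163.45, 163.45]. Speed limits (degrees/s): [159.86, 159.86, 180, 180, 180, 180, 180].

## Interface

Orientations are given as a 3x3 rotation matrix whose columns are the frame's x, y, z axes.
In Python, from workcell import manip gives the robot as it stands. The module is installed in compiled form; this text tells all that it offers.
- The arm moves only by the tool apply_moves, never from a script. Its argument "deltas" is a list of rows, each an object with "hand": the closure, from 0 (fully open) to 1 (shut); "translation": the shift along the tool's x, y, z in mm, a list of three; "spin": the turn about the tool's z in rad. In form: [{"hand": hand, "translation": [tx, ty, tz], "spin": spin}, ...]. A call has exactly 10 rows; each row shifts and turns the commanded pose from where the row before left it, along the tool's axes as they then stand; what a row does not reach is not made up. A row lasts 1/10 s, in which the tool goes at most 50 mm and 8.59 degrees, less where a joint would pass 70% of its speed; a pose out of reach is approached as far as the arm can. A call with a gripper value outside its range is refused whole. The fingers move at their own pace and stop on an object; "force" is the grip in N (left out, the last holds). Time passes only in rows, so rows that do not move let the fingers close, or fill a call up. It gives the time, the measured TCP pose, the force, the opening and the grip force at its end, in the units of the state.
- manip.sense(): the state, without advancing time (a new reading comes with each control period).
- manip.grab_frame(name): name is "scene" or "top" or "wrist"; returns (picture, depth): 480x640x3 uint8, red, green, blue; 480x640 float32, m along the optical axis (not along the pixel's ray), 0 where there is no reading.
- manip.camera_params(name): a dict with "fx", "fy", "cx", "cy" (pixels), "dist_coeffs" ([k1, k2, p1, p2, k3] as OpenCV has them; the pictures are not rectified), "pose" (4x4, takes a point from camera to world coordinates); the wrist camera has in their place "tool_from_camera" (4x4, takes a point from camera to tool coordinates, whose origin is the TCP and whose axes are the flange's). Camera axes: x right, y up, looking along -z (the intrinsics and any distortion apply to the point x, -y, -z); pixel columns grow to the right and rows downward; lengths in m; the calibration is good to about 2 mm. A picture is of the moment at which its call begins: read the wrist's pose just before it. camera_params takes no time and is no camera call.
- manip.close_job(): hands the job in; it is judged then, once.
The state is a dict: "clock": time; "joint_positions": joint angles; "dq": joint speeds; "tau": joint torques, N m; "tool_pos": TCP position; "ee_rot": TCP orientation; "wrist_force": force on the tool from outside, world axes, zero at the start; "wrist_torque": the same for the moment, N m; "width": finger opening in m; "finger_force": force on a finger pad.
Only numpy, scipy, OpenCV 4.12 (cv2) and the standard library are available. Lean on these libraries where they do the work, as an engineer would, in place of code of your own. Each camera call takes 0.05 s, during which the arm holds its last target. There are 200 camera calls.

## Task

The wheel nut of the knife sharpener has a left-hand thread, so it loosens clockwise: turn it, feeling that it yields, until you feel it reach the end of its thread. Do not force it against a stop or pull on it while the thread still holds it: the wheel must neither be dragged round nor pulled up. Then lift the nut off, set it gently and upright in the middle of the white dish, and let go, leaving the things round about alone.

Things in the scene. Friction and masses are not known exactly. Their poses are not given: they have to be found in the camera images.
- nut: square aluminium hand nut with rounded corners and a red dot on its closed top: 48 mm across flats, 32 mm high, about 100 g. Origin at the centre of its underside, z up, x and y square to its flats. Seen from above it loosens clockwise, rising 2.5 mm per radian, pushed up by a spring washer (5 to 10 N). At the end of the thread it lifts straight off; 26 mm clears the spindle
- nut_top (a point): centre of the nut's top, 32 mm over its origin. The thread inside is hidden; its angle can only be felt. Depending on the start, the nut comes free after 0.35 to 1.7 rad clockwise; 0.1 to 0.2 rad further is a hard stop, and only close before that stop does it lift off. Anticlockwise a hard stop comes after 0.1 to 1.35 rad. Running friction stays below 0.25 N m; the stops are rigid
- sharpener: electric knife sharpener, fixed: blue housing 150 x 170 mm, 50 mm high, with a horizontal grinding wheel on top that carries the spindle and nut. Origin at the centre of its underside, z up, x away from its grey switch plate
- wheel_mark (a point): red dot on the grey stone wheel (124 mm wide, 12 mm thick, its top 66 mm over the range), 54 mm from the spindle axis. Wheel and spindle are held by a brake that slips at 0.8 N m about the vertical and by a push fit that gives way to an upward pull of about 30 N; both must hold
- dish: shallow round white dish, 107 mm wide, 17 mm high, loose. Origin at the centre of its underside; a nut set in its middle stands with its underside 2 to 6 mm above that
- salt: glass salt shaker with a grey top, 44 mm wide, 90 mm high, bystander. Origin at its underside
- lemon: lemon, 71 x 53 x 51 mm, bystander. Origin at its underside
- jar: small spice jar with a white lid, 47 mm wide, 98 mm high, bystander. Origin at its underside
- garlic: garlic bulb, 56 mm wide, bystander. Origin at its underside

How it is judged (in metres and radians):
On the way:
1. the nut is off the spindle, lifted clear above the wheel (z of nut in the frame of sharpener above 0.096 m), for 0.1 s.
At the end, for the whole second after the job is handed in: the nut stands still and upright (within 0.2 rad) in the dish, within 20 mm of its middle and touching its floor, released, with the dish flat on the range (horizontal distance between nut and dish below 0.02 m and z of nut in the frame of dish below 0.012 m and angle between nut's own z axis and vertical below 0.2 rad and linear speed of nut below 0.02 m/s and height (world z) of dish below 0.01 m and angle between dish's own z axis and vertical below 0.1 rad).
It fails at once if the wheel is dragged round or pulled up (its mark moves more than 3 mm) (distance of wheel_mark from where it was at the start of the episode above 0.003 m).
It fails at once if the nut is jammed or pressed against the sharpener (their contact forces add up to more than 90 N) (contact force between nut and sharpener above 90 N).
It fails at once if the nut is dropped or banged into the dish (more than 40 N) (contact force between nut and dish above 40 N).
It fails at once if a bystander is displaced more than 30 mm (distance of any of salt, lemon, jar, garlic from where it was at the start of the episode above 0.03 m).
It also fails if it takes over 72 s, if anything falls off the work surface, if the arm or the gripper's body presses on something with over 40 N, if the wrist force passes 120 N, or if a joint passes its speed limit or range.

## Working session

There is one attempt and no reset: what is moved stays moved. The work goes in short steps, Python scripts to look and compute and a tool call to move; the robot and the scene stay as the last step left them, time stands still between calls to the robot, and variables do not carry over. Pictures are saved under pics/ and viewed, at most 10 in all, crops included, and the job is handed in when it is done.

Besides the shell and the picture viewer there is one more tool, called after "Call:" as name(argument=value, ...) on one line, values as JSON. apply_moves: Moves the arm, as the interface text tells. Its arguments: {"type":"object","properties":{"deltas":{"type":"array","items":{"type":"object","properties":{"hand":{"type":"number"},"translation":{"type":"array","items":{"type":"number"}},"spin":{"type":"number"}}}},"force":{"type":"number"}},"required":["deltas"]}

```bash
mkdir -p pics
cat > h.py <<'E'
import numpy as np, cv2
from workcell import manip
def params(n):
    p=manip.camera_params(n); K=np.array([[p['fx'],0,p['cx']],[0,p['fy'],p['cy']],[0,0,1.]])
    return p,K,np.array(p['dist_coeffs'],float)
def campose(n,s=None):
    p,K,d=params(n)
    if 'pose' in p: return np.array(p['pose'])
    T=np.eye(4); T[:3,:3]=np.array(s['ee_rot']); T[:3,3]=s['tool_pos']
    return T@np.array(p['tool_from_camera'])
def onplane(n,uv,z,s=None):
    p,K,d=params(n); T=campose(n,s)
    q=cv2.undistortPoints(np.array(uv,float).reshape(-1,1,2),K,d).reshape(-1,2)
    r=np.c_[q[:,0],-q[:,1],-np.ones(len(q))]@T[:3,:3].T
    o=T[:3,3]; return o+r*((z-o[2])/r[:,2:3])
def points(n,dep,s=None):
    p,K,d=params(n); T=campose(n,s)
    v,u=np.mgrid[:480,:640]; q=cv2.undistortPoints(np.stack([u,v],-1).reshape(-1,1,2).astype(float),K,d).reshape(480,640,2)
    P=np.dstack([q[...,0]*dep,-q[...,1]*dep,-dep]); return P@T[:3,:3].T+T[:3,3]
def save(f,im): cv2.imwrite('pics/'+f,im[...,::-1])
E
python3 - <<'E'
from h import *
s=manip.sense(); print({k:np.round(v,3).tolist() for k,v in s.items()}, manip.finger_overhang)
for n in('scene','top','wrist'):
    im,d=manip.grab_frame(n); save(n+'0.png',im); np.savez('/tmp/'+n,im=im,d=d); print(n,np.round(campose(n,s),3).tolist())
E
```

```text
{'clock': 0.0, 'joint_positions': [-73.614, 21.993, 2.511, 91.65, -1.025, 66.53, -2.86], 'dq': [0.05, 0.009, 0.016, 0.03, -0.011, 0.039, 0.05], 'tau': [0.001, -43.345, 1.025, -24.952, 0.011, 0.011, -0.0], 'tool_pos': [0.243, 0.602, 0.241], 'ee_rot': [[-0.927, 0.374, -0.001], [0.374, 0.927, -0.002], [-0.0, -0.003, -1.0]], 'wrist_force': [0.087, -0.338, 0.53], 'wrist_torque': [0.009, 0.054, -0.03], 'finger_force': 0.0, 'width': 0.085} 0.011
scene [[0.466, 0.674, -0.573, 0.142], [-0.885, 0.347, -0.312, -0.301], [-0.011, 0.652, 0.758, 0.744], [0.0, 0.0, 0.0, 1.0]]
top [[-0.009, 0.989, -0.145, 0.472], [-1.0, -0.008, 0.012, -0.017], [0.011, 0.145, 0.989, 0.929], [0.0, 0.0, 0.0, 1.0]]
wrist [[0.374, -0.887, -0.272, 0.175], [0.928, 0.356, 0.113, 0.63], [-0.003, -0.294, 0.956, 0.373], [0.0, 0.0, 0.0, 1.0]]
```

View pics/top0.png

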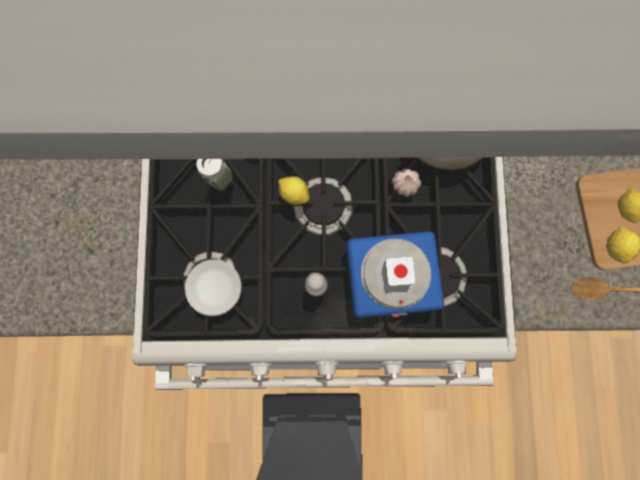

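View pics/scene0.png

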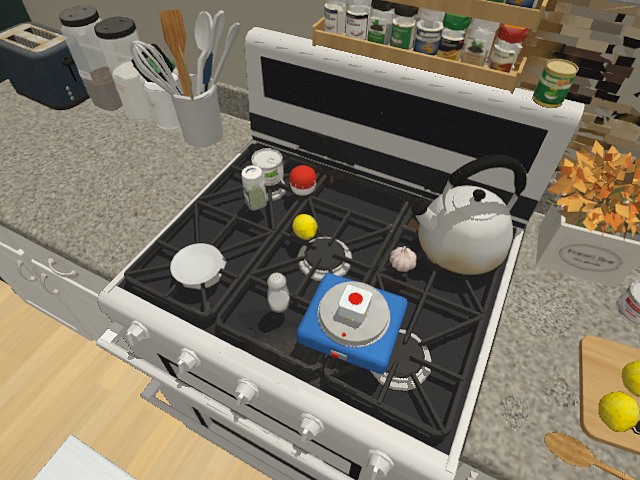

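The top view shows the nut (red dot near 400,271) on the sharpener, with the wheel mark at about (401,302). The dish is at (213,287), the salt at (316,285), the lemon at (293,190), the garlic at (407,181) and the jar at (215,172). A hood overhangs the back. The scene view agrees.

Run:
```python
from h import *
D={n:np.load('/tmp/%s.npz'%n) for n in('top','scene')}
def blob(m,near):
    n,l,st,c=cv2.connectedComponentsWithStats(m.astype('uint8')); ok=[i for i in range(1,n) if st[i,4]>3]
    i=min(ok,key=lambda i:np.hypot(*(c[i]-near))); return l==i,c[i],st[i,4]
for n,nr,mk in(('top',(400,271),(401,302)),('scene',(355,298),(344,334))):
    im=D[n]['im'].astype(int); P=points(n,D[n]['d'])
    red=(im[...,0]>150)&(im[...,1]<90)&(im[...,2]<90)
    for q,nm in((nr,'nutdot'),(mk,'mark')):
        m,c,a=blob(red,q); z=np.median(P[m][:,2]); print(n,nm,c,a,'z',z,onplane(n,[c],.099 if nm=='nutdot' else .066), 'depthpt',np.median(P[m],0))
    m,c,a=blob((im.min(2)>225)|(red&(np.hypot(*(np.mgrid[:480,:640][::-1]-np.array(nr)[:,None,None]))<15)),nr)
    zz=P[...,2]; mt=m&(zz>.09)
    w=onplane(n,np.argwhere(mt)[:,::-1],.099)[:,:2]
    r=cv2.minAreaRect((w*1000).astype(np.float32)); print(n,'top rect mm',r,a,mt.sum(),'zmed',np.median(zz[mt]))
im=D['top']['im']; P=points('top',D['top']['d']); hs=cv2.cvtColor(im,cv2.COLOR_RGB2HSV)
bm=(hs[...,0]>100)&(hs[...,0]<125)&(hs[...,1]>150); m,c,a=blob(bm,(396,275))
r=cv2.minAreaRect((onplane('top',np.argwhere(m&(P[...,2]>.042))[:,::-1],.05)[:,:2]*1000).astype(np.float32)); print('housing',r)
dm=(im.min(2)>170)&(P[...,2]<.03); dm,c,a=blob(dm,(213,287))
(x,y),rad=cv2.minEnclosingCircle((onplane('top',np.argwhere(dm)[:,::-1],.017)[:,:2]*1000).astype(np.float32)); print('dish',x,y,rad,'z',np.median(P[dm][:,2]),P[287,213])
im2=D['scene']['im']; P2=points('scene',D['scene']['d']); m2=(im2.min(2)>150)&(abs(P2[...,2])<.03); m2,c,a=blob(m2,(198,265))
print('dish scene',cv2.minEnclosingCircle((onplane('scene',np.argwhere(m2)[:,::-1],.017)[:,:2]*1000).astype(np.float32)))
print('hood',P[100,320],P[150,320],P[150,100]); 
for nm,q in(('salt',(316,280)),('garlic',(407,181)),('lemon',(293,190)),('jar',(210,166))): print(nm,P[q[1],q[0]])
# kettle extents
k=P2[170:270,415:520].reshape(-1,3); print('kettle min',np.percentile(k,2,0),np.percentile(k,98,0))
```

```text
top nutdot [400.32727273 270.80909091] 110 z 0.10377225051553407 [[ 0.54052863 -0.16915883  0.099     ]] depthpt [ 0.53987252 -0.16800494  0.10377225]
top mark [400.4 301.8] 5 z 0.06512818439029544 [[ 0.48653444 -0.17335115  0.066     ]] depthpt [ 0.48617744 -0.17270311  0.06512818]
top top rect mm ((540.6539916992188, -169.02667236328125), (19.850299835205078, 19.114734649658203), 43.80452346801758) 110 110 zmed 0.10377225051553407
scene nutdot [355.18548387 298.2016129 ] 124 z 0.1023781175749755 [[ 0.54147807 -0.16912895  0.099     ]] depthpt [ 0.53975325 -0.16978749  0.10237812]
scene mark [343.45454545 334.36363636] 11 z 0.06604161142386666 [[ 0.48585561 -0.17438161  0.066     ]] depthpt [ 0.4857456  -0.17465685  0.06604161]
scene top rect mm ((541.0657958984375, -169.24185180664062), (46.17312240600586, 46.24269485473633), 4.654431343078613) 547 547 zmed 0.10138373612174079
housing ((540.0362548828125, -166.91775512695312), (146.8623046875, 167.80084228515625), 5.026443004608154)
dish 520.9642333984375 179.15554809570312 54.40699005126953 z 0.00715732080732423 [0.51984325 0.18261138 0.0030195 ]
dish scene ((520.3319702148438, 175.87478637695312), 56.302825927734375)
hood [ 0.59802201 -0.02108618  0.66024875] [ 0.58050901 -0.02133947  0.62081549] [0.58030457 0.1265925  0.62292652]
salt [ 0.52608795 -0.01930817  0.08987267]
garlic [ 0.71949715 -0.19775511  0.04624576]
lemon [0.70227006 0.02346698 0.0493753 ]
jar [0.73507165 0.17243558 0.09925576]
kettle min [ 0.75620591 -0.40978227 -0.03651574] [ 0.98890526 -0.16069278  0.20088494]
```

```bash
python3 -c "
import cv2;i=cv2.imread('pics/top0.png')[220:340,330:460];cv2.imwrite('pics/c1.png',cv2.resize(i,None,fx=5,fy=5,interpolation=2))"
```

```text
(no output)
```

View pics/c1.png

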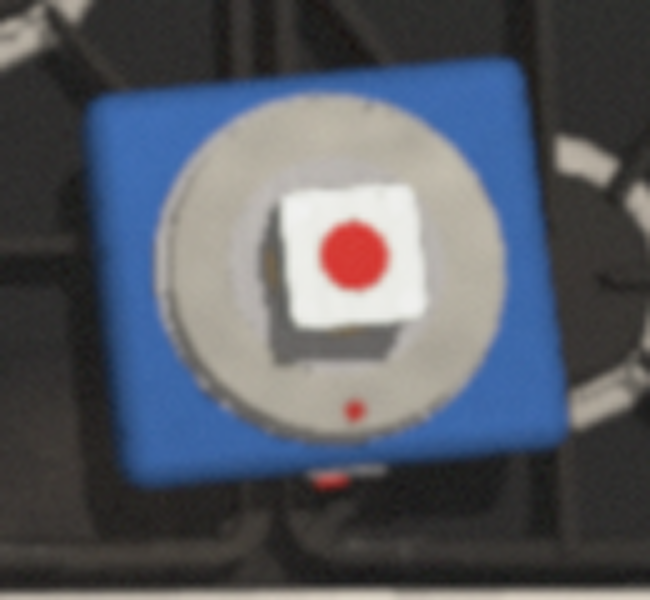

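The nut sits at about (0.541, -0.169), its top at 0.102 and its flats at about +4.7°. The dish is at about (0.5205, 0.1775). I'm moving above the nut now.

Call:
apply_moves(deltas=[{"hand": 0,"translation": [-28,-30,2],"spin": 0},{"hand": 0,"translation": [-28,-30,2],"spin": 0},{"hand": 0,"translation": [-28,-30,2],"spin": 0},{"hand": 0,"translation": [-28,-30,2],"spin": 0},{"hand": 0,"translation": [-28,-30,2],"spin": 0},{"hand": 0,"translation": [-28,-30,2],"spin": 0},{"hand": 0,"translation": [-28,-30,2],"spin": 0},{"hand": 0,"translation": [-28,-30,2],"spin": 0},{"hand": 0,"translation": [-28,-30,2],"spin": 0},{"hand": 0,"translation": [-28,-30,2],"spin": 0}], force=20)

```text
clock: 1.15
tool_pos: [0.3908, 0.2179, 0.2221]
ee_rot: [[-0.927, 0.374, -0.0], [0.374, 0.927, 0.0], [0.0, 0.0, -1.0]]
wrist_force: [0.7, -0.4, 0.8]
width: 0.0852
finger_force: 0.0
```

Call:
apply_moves(deltas=[{"hand": 0,"translation": [-28,-30,2],"spin": 0},{"hand": 0,"translation": [-28,-30,2],"spin": 0},{"hand": 0,"translation": [-28,-30,2],"spin": 0},{"hand": 0,"translation": [-28,-30,2],"spin": 0},{"hand": 0,"translation": [-28,-30,2],"spin": 0},{"hand": 0,"translation": [-28,-30,2],"spin": 0},{"hand": 0,"translation": [-28,-30,2],"spin": 0},{"hand": 0,"translation": [-28,-30,2],"spin": 0},{"hand": 0,"translation": [-28,-30,2],"spin": 0},{"hand": 0,"translation": [-28,-30,2],"spin": 0}])

```text
clock: 2.15
tool_pos: [0.5383, -0.1646, 0.202]
ee_rot: [[-0.927, 0.374, -0.0], [0.374, 0.927, 0.0], [0.0, 0.0, -1.0]]
wrist_force: [-0.4, -0.1, 0.7]
width: 0.0855
finger_force: 0.0
```

Call:
apply_moves(deltas=[{"hand": 0,"translation": [0,0,0],"spin": 0.12},{"hand": 0,"translation": [0,0,0],"spin": 0.12},{"hand": 0,"translation": [0,0,0],"spin": 0.12},{"hand": 0,"translation": [0,0,0],"spin": 0.12},{"hand": 0,"translation": [0,0,0],"spin": 0.12},{"hand": 0,"translation": [0,0,0],"spin": 0.12},{"hand": 0,"translation": [0,0,0],"spin": 0.12},{"hand": 0,"translation": [0,0,0],"spin": 0.12},{"hand": 0,"translation": [0,0,0],"spin": 0.12},{"hand": 0,"translation": [0,0,0],"spin": 0.026}])

```text
clock: 3.15
tool_pos: [0.5378, -0.163, 0.2019]
ee_rot: [[-0.08, 0.997, -0.001], [0.997, 0.08, -0.0], [0.0, -0.001, -1.0]]
wrist_force: [-0.4, 0.9, -0.5]
width: 0.0853
finger_force: 0.0
```

Run:
```python
from h import *
s=manip.sense(); print({k:np.round(v,4).tolist() for k,v in s.items()})
im,d=manip.grab_frame('wrist'); save('w1.png',im); np.savez('/tmp/w1',im=im,d=d)
P=points('wrist',d,s); i=im.astype(int)
red=(i[...,0]>150)&(i[...,1]<90)&(i[...,2]<90)
n,l,st,c=cv2.connectedComponentsWithStats(red.astype('uint8'))
for k in range(1,n):
    if st[k,4]>20: print(c[k],st[k,4],np.median(P[l==k],0),onplane('wrist',[c[k]],.102,s))
```

```text
{'clock': 3.15, 'joint_positions': [-28.9217, 20.0374, 49.9144, 107.9201, -17.5795, 60.1054, 32.801], 'dq': [-1.9351, 0.73, 2.693, -0.0448, -1.2536, 0.1408, -9.956], 'tau': [0.1236, -28.6597, 7.1711, -22.5405, 0.0057, 0.0008, -0.1532], 'tool_pos': [0.5378, -0.163, 0.2019], 'ee_rot': [[-0.0801, 0.9968, -0.0008], [0.9968, 0.0801, -0.0001], [0.0, -0.0008, -1.0]], 'wrist_force': [-0.3789, 0.8563, -0.5283], 'wrist_torque': [-0.0466, 0.0607, 0.0201], 'finger_force': 0.0, 'width': 0.0853}
[212.14285714 225.16666667] 42 [ 0.46204212 -0.17011356  0.03576453] [[ 0.47785461 -0.15200385  0.102     ]]
[239.09473684 245.06315789] 95 [ 0.48752199 -0.17371146  0.06720209] [[ 0.49348583 -0.16263134  0.102     ]]
[320.22429907 262.82632399] 1284 [ 0.54099736 -0.1690174   0.10357995] [[ 0.54117812 -0.16965852  0.102     ]]
```

View pics/w1.png

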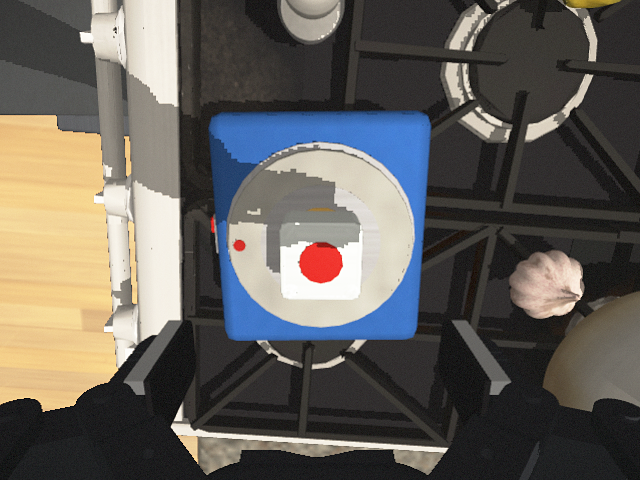

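The nut is centred at pixel (320,263) with its flats aligned to the image axes, so the tool's yaw is right. I'm descending.

Call:
apply_moves(deltas=[{"hand": 0,"translation": [-1.5,0.5,14],"spin": 0},{"hand": 0,"translation": [-1.5,0.5,14],"spin": 0},{"hand": 0,"translation": [-1.5,0.5,14],"spin": 0},{"hand": 0,"translation": [-1.5,0.5,14],"spin": 0},{"hand": 0,"translation": [-0.7,0.7,14],"spin": 0},{"hand": 0,"translation": [0,0,14],"spin": 0},{"hand": 0,"translation": [0,0,14],"spin": 0},{"hand": 0,"translation": [0,0,12],"spin": 0},{"hand": 0,"translation": [0,0,8],"spin": 0},{"hand": 0,"translation": [0,0,0],"spin": 0}])

```text
clock: 4.2
tool_pos: [0.5403, -0.1694, 0.0829]
ee_rot: [[-0.081, 0.997, -0.002], [0.997, 0.081, 0.0], [0.001, -0.002, -1.0]]
wrist_force: [0.7, -0.1, 0.1]
width: 0.0855
finger_force: 0.0
```

```bash
cat > st.py <<'E'
from h import *
s=manip.sense(); R=np.array(s['ee_rot']); a=np.arctan2(R[1,1],R[0,1])
print('t',s['clock'],'p',np.round(np.array(s['tool_pos'])*1000,2),'yaw',round(float(a),4),'F',np.round(s['wrist_force'],2),'T',np.round(s['wrist_torque'],3),'w',round(s['width']*1000,2),'ff',round(s['finger_force'],1),'q7',round(s['joint_positions'][6],1))
E
python3 st.py
```

```text
t 4.2 p [ 540.3  -169.41   82.89] yaw 0.0812 F [ 0.65 -0.1   0.08] T [-0.004  0.006 -0.004] w 85.51 ff 0.0 q7 40.7
```

Well aligned. Closing gently at 20 N.

Call:
apply_moves(deltas=[{"hand": 0.2,"translation": [0,0.7,0],"spin": 0},{"hand": 0.3,"translation": [0,0,0],"spin": 0},{"hand": 0.35,"translation": [0,0,0],"spin": 0},{"hand": 0.4,"translation": [0,0,0],"spin": 0},{"hand": 0.45,"translation": [0,0,0],"spin": 0},{"hand": 0.5,"translation": [0,0,0],"spin": 0},{"hand": 0.6,"translation": [0,0,0],"spin": 0},{"hand": 0.7,"translation": [0,0,0],"spin": 0},{"hand": 1,"translation": [0,0,0],"spin": 0},{"hand": 1,"translation": [0,0,0],"spin": 0}], force=20)

```text
clock: 5.2
tool_pos: [0.5414, -0.1699, 0.0845]
ee_rot: [[-0.081, 0.997, -0.001], [0.997, 0.081, 0.0], [0.0, -0.001, -1.0]]
wrist_force: [-3.7, 0.8, 5.5]
width: 0.0477
finger_force: 20.9
```

```bash
python3 st.py
```

```text
t 5.2 p [ 541.4  -169.95   84.52] yaw 0.0807 F [-3.75  0.76  5.52] T [0.035 0.798 0.057] w 47.65 ff 20.9 q7 40.6
```

Call:
apply_moves(deltas=[{"hand": 1,"translation": [0,0,-0.03],"spin": 0.01},{"hand": 1,"translation": [0,0,-0.03],"spin": 0.01},{"hand": 1,"translation": [0,0,-0.03],"spin": 0.01},{"hand": 1,"translation": [0,0,-0.03],"spin": 0.01},{"hand": 1,"translation": [0,0,-0.03],"spin": 0.01},{"hand": 1,"translation": [0,0,-0.03],"spin": 0.01},{"hand": 1,"translation": [0,0,-0.03],"spin": 0.01},{"hand": 1,"translation": [0,0,-0.03],"spin": 0.01},{"hand": 1,"translation": [0,0,-0.03],"spin": 0.01},{"hand": 1,"translation": [0,0,-0.03],"spin": 0.01}])

```text
clock: 6.2
tool_pos: [0.5419, -0.1701, 0.0847]
ee_rot: [[0.02, 1.0, -0.0], [1.0, -0.02, -0.001], [-0.001, -0.0, -1.0]]
wrist_force: [-3.4, -1.1, 5.0]
width: 0.0482
finger_force: 20.9
```

```bash
python3 st.py
```

```text
t 6.2 p [ 541.85 -170.11   84.66] yaw -0.0197 F [-3.44 -1.09  5.01] T [-0.107  0.691  0.169] w 48.16 ff 20.9 q7 35.7
```

Call:
apply_moves(deltas=[{"hand": 1,"translation": [0,0,-0.05],"spin": 0.02},{"hand": 1,"translation": [0,0,-0.05],"spin": 0.02},{"hand": 1,"translation": [0,0,-0.05],"spin": 0.02},{"hand": 1,"translation": [0,0,-0.05],"spin": 0.02},{"hand": 1,"translation": [0,0,-0.05],"spin": 0.02},{"hand": 1,"translation": [0,0,-0.05],"spin": 0.02},{"hand": 1,"translation": [0,0,-0.05],"spin": 0.02},{"hand": 1,"translation": [0,0,-0.05],"spin": 0.02},{"hand": 1,"translation": [0,0,-0.05],"spin": 0.02},{"hand": 1,"translation": [0,0,-0.05],"spin": 0.02}])

```text
clock: 7.2
tool_pos: [0.5417, -0.1702, 0.0851]
ee_rot: [[0.219, 0.976, -0.0], [0.976, -0.219, -0.001], [-0.001, -0.0, -1.0]]
wrist_force: [-2.9, -2.2, 5.0]
width: 0.0477
finger_force: 20.9
```

```bash
python3 st.py
```

```text
t 7.2 p [ 541.72 -170.18   85.09] yaw -0.2209 F [-2.88 -2.21  4.96] T [-0.43   0.822  0.118] w 47.65 ff 20.9 q7 25.9
```

Call:
apply_moves(deltas=[{"hand": 1,"translation": [0,0,-0.03],"spin": 0.01},{"hand": 1,"translation": [0,0,-0.03],"spin": 0.01},{"hand": 1,"translation": [0,0,-0.03],"spin": 0.01},{"hand": 1,"translation": [0,0,-0.03],"spin": 0.01},{"hand": 1,"translation": [0,0,-0.03],"spin": 0.01},{"hand": 1,"translation": [0,0,-0.03],"spin": 0.01},{"hand": 1,"translation": [0,0,-0.02],"spin": 0.01},{"hand": 1,"translation": [0,0,-0.02],"spin": 0.01},{"hand": 1,"translation": [0,0,-0.02],"spin": 0.01},{"hand": 1,"translation": [0,0,-0.02],"spin": 0.01}])

```text
clock: 8.2
tool_pos: [0.5418, -0.1695, 0.0853]
ee_rot: [[0.314, 0.949, -0.0], [0.949, -0.314, 0.0], [0.0, -0.0, -1.0]]
wrist_force: [-3.5, -2.2, 5.0]
width: 0.0479
finger_force: 20.9
```

```bash
python3 st.py
```

```text
t 8.2 p [ 541.81 -169.55   85.27] yaw -0.3198 F [-3.45 -2.17  5.04] T [-0.502  0.997  0.099] w 47.89 ff 20.9 q7 21.1
```

Call:
apply_moves(deltas=[{"hand": 1,"translation": [0,0,-0.02],"spin": 0.008},{"hand": 1,"translation": [0,0,-0.02],"spin": 0.008},{"hand": 1,"translation": [0,0,-0.02],"spin": 0.008},{"hand": 1,"translation": [0,0,-0.02],"spin": 0.008},{"hand": 1,"translation": [0,0,-0.02],"spin": 0.008},{"hand": 1,"translation": [0,0,-0.02],"spin": 0.008},{"hand": 1,"translation": [0,0,-0.02],"spin": 0.008},{"hand": 1,"translation": [0,0,-0.02],"spin": 0.008},{"hand": 1,"translation": [0,0,-0.02],"spin": 0.008},{"hand": 1,"translation": [0,0,-0.02],"spin": 0.008}])

```text
clock: 9.2
tool_pos: [0.5419, -0.1694, 0.0854]
ee_rot: [[0.389, 0.921, -0.0], [0.921, -0.389, 0.0], [0.0, -0.0, -1.0]]
wrist_force: [-4.7, -0.9, 4.2]
width: 0.0478
finger_force: 20.9
```

```bash
python3 st.py
```

```text
t 9.2 p [ 541.93 -169.37   85.44] yaw -0.3994 F [-4.73 -0.9   4.23] T [-0.152  0.966  0.115] w 47.83 ff 20.9 q7 17.3
```

Call:
apply_moves(deltas=[{"hand": 1,"translation": [0,0,-0.02],"spin": 0.008},{"hand": 1,"translation": [0,0,-0.02],"spin": 0.008},{"hand": 1,"translation": [0,0,-0.02],"spin": 0.008},{"hand": 1,"translation": [0,0,-0.02],"spin": 0.008},{"hand": 1,"translation": [0,0,-0.02],"spin": 0.008},{"hand": 1,"translation": [0,0,-0.02],"spin": 0.008},{"hand": 1,"translation": [0,0,-0.02],"spin": 0.008},{"hand": 1,"translation": [0,0,-0.02],"spin": 0.008},{"hand": 1,"translation": [0,0,-0.02],"spin": 0.008},{"hand": 1,"translation": [0,0,-0.02],"spin": 0.008}])

```text
clock: 10.2
tool_pos: [0.5417, -0.1699, 0.0857]
ee_rot: [[0.462, 0.887, -0.0], [0.887, -0.462, -0.0], [-0.0, -0.0, -1.0]]
wrist_force: [-3.8, -0.1, 4.5]
width: 0.0477
finger_force: 20.8
```

```bash
python3 st.py
```

```text
t 10.2 p [ 541.7  -169.87   85.67] yaw -0.4797 F [-3.84 -0.11  4.46] T [-0.121  1.074  0.13 ] w 47.72 ff 20.8 q7 13.4
```

Call:
apply_moves(deltas=[{"hand": 1,"translation": [0,0,-0.02],"spin": 0.008},{"hand": 1,"translation": [0,0,-0.02],"spin": 0.008},{"hand": 1,"translation": [0,0,-0.02],"spin": 0.008},{"hand": 1,"translation": [0,0,-0.02],"spin": 0.008},{"hand": 1,"translation": [0,0,-0.02],"spin": 0.008},{"hand": 1,"translation": [0,0,-0.02],"spin": 0.008},{"hand": 1,"translation": [0,0,-0.02],"spin": 0.008},{"hand": 1,"translation": [0,0,-0.02],"spin": 0.008},{"hand": 1,"translation": [0,0,-0.02],"spin": 0.008},{"hand": 1,"translation": [0,0,-0.02],"spin": 0.008}])

```text
clock: 11.2
tool_pos: [0.5413, -0.1705, 0.0858]
ee_rot: [[0.531, 0.847, -0.001], [0.847, -0.531, -0.001], [-0.001, -0.0, -1.0]]
wrist_force: [-4.1, -1.9, 3.9]
width: 0.0476
finger_force: 20.8
```

```bash
python3 st.py
```

```text
t 11.2 p [ 541.28 -170.45   85.83] yaw -0.5602 F [-4.06 -1.91  3.87] T [-0.317  1.182  0.1  ] w 47.6 ff 20.8 q7 9.6
```

Call:
apply_moves(deltas=[{"hand": 1,"translation": [0,0,-0.02],"spin": 0.008},{"hand": 1,"translation": [0,0,-0.02],"spin": 0.008},{"hand": 1,"translation": [0,0,-0.02],"spin": 0.008},{"hand": 1,"translation": [0,0,-0.02],"spin": 0.008},{"hand": 1,"translation": [0,0,-0.02],"spin": 0.008},{"hand": 1,"translation": [0,0,-0.02],"spin": 0.008},{"hand": 1,"translation": [0,0,-0.02],"spin": 0.008},{"hand": 1,"translation": [0,0,-0.02],"spin": 0.008},{"hand": 1,"translation": [0,0,-0.02],"spin": 0.008},{"hand": 1,"translation": [0,0,-0.02],"spin": 0.008}])

```text
clock: 12.2
tool_pos: [0.541, -0.1707, 0.086]
ee_rot: [[0.597, 0.802, -0.001], [0.802, -0.597, -0.001], [-0.002, -0.0, -1.0]]
wrist_force: [-5.2, -1.6, 3.1]
width: 0.0478
finger_force: 20.8
```

```bash
python3 st.py
```

```text
t 12.2 p [ 541.   -170.66   85.96] yaw -0.6404 F [-5.23 -1.56  3.09] T [-0.332  1.245  0.149] w 47.75 ff 20.8 q7 5.7
```

Call:
apply_moves(deltas=[{"hand": 1,"translation": [0,0,-0.02],"spin": 0.008},{"hand": 1,"translation": [0,0,-0.02],"spin": 0.008},{"hand": 1,"translation": [0,0,-0.02],"spin": 0.008},{"hand": 1,"translation": [0,0,-0.02],"spin": 0.008},{"hand": 1,"translation": [0,0,-0.02],"spin": 0.008},{"hand": 1,"translation": [0,0,-0.02],"spin": 0.008},{"hand": 1,"translation": [0,0,-0.02],"spin": 0.008},{"hand": 1,"translation": [0,0,-0.02],"spin": 0.008},{"hand": 1,"translation": [0,0,-0.02],"spin": 0.008},{"hand": 1,"translation": [0,0,-0.02],"spin": 0.008}])

```text
clock: 13.2
tool_pos: [0.5409, -0.1707, 0.0861]
ee_rot: [[0.66, 0.752, -0.001], [0.752, -0.66, -0.001], [-0.002, -0.0, -1.0]]
wrist_force: [-5.5, -1.6, 3.5]
width: 0.0476
finger_force: 20.8
```

```bash
python3 st.py
```

```text
t 13.2 p [ 540.88 -170.73   86.11] yaw -0.7205 F [-5.53 -1.61  3.49] T [-0.35   1.244  0.126] w 47.64 ff 20.8 q7 1.9
```

Call:
apply_moves(deltas=[{"hand": 1,"translation": [0,0,-0.02],"spin": 0.008},{"hand": 1,"translation": [0,0,-0.02],"spin": 0.008},{"hand": 1,"translation": [0,0,-0.02],"spin": 0.008},{"hand": 1,"translation": [0,0,-0.02],"spin": 0.008},{"hand": 1,"translation": [0,0,-0.02],"spin": 0.008},{"hand": 1,"translation": [0,0,-0.02],"spin": 0.008},{"hand": 1,"translation": [0,0,-0.02],"spin": 0.008},{"hand": 1,"translation": [0,0,-0.02],"spin": 0.008},{"hand": 1,"translation": [0,0,-0.02],"spin": 0.008},{"hand": 1,"translation": [0,0,-0.02],"spin": 0.008}])

```text
clock: 14.2
tool_pos: [0.5407, -0.1707, 0.0862]
ee_rot: [[0.718, 0.696, -0.002], [0.696, -0.718, -0.001], [-0.002, -0.0, -1.0]]
wrist_force: [-5.8, -2.3, 3.4]
width: 0.0476
finger_force: 20.8
```

```bash
python3 st.py
```

```text
t 14.2 p [ 540.73 -170.68   86.24] yaw -0.8004 F [-5.77 -2.27  3.38] T [-0.274  1.258  0.118] w 47.61 ff 20.8 q7 -2.0
```

Call:
apply_moves(deltas=[{"hand": 1,"translation": [0,0,-0.02],"spin": 0.008},{"hand": 1,"translation": [0,0,-0.02],"spin": 0.008},{"hand": 1,"translation": [0,0,-0.02],"spin": 0.008},{"hand": 1,"translation": [0,0,-0.02],"spin": 0.008},{"hand": 1,"translation": [0,0,-0.02],"spin": 0.008},{"hand": 1,"translation": [0,0,-0.02],"spin": 0.008},{"hand": 1,"translation": [0,0,-0.02],"spin": 0.008},{"hand": 1,"translation": [0,0,-0.02],"spin": 0.008},{"hand": 1,"translation": [0,0,-0.02],"spin": 0.008},{"hand": 1,"translation": [0,0,-0.02],"spin": 0.008}])

```text
clock: 15.2
tool_pos: [0.5406, -0.1707, 0.0864]
ee_rot: [[0.771, 0.637, -0.002], [0.637, -0.771, -0.001], [-0.002, -0.0, -1.0]]
wrist_force: [-5.3, -1.8, 3.6]
width: 0.0474
finger_force: 20.7
```

```bash
python3 st.py
```

```text
t 15.2 p [ 540.56 -170.72   86.35] yaw -0.8804 F [-5.32 -1.83  3.55] T [-0.358  1.31   0.121] w 47.43 ff 20.7 q7 -5.8
```

Call:
apply_moves(deltas=[{"hand": 1,"translation": [0,0,-0.03],"spin": 0.008},{"hand": 1,"translation": [0,0,-0.03],"spin": 0.008},{"hand": 1,"translation": [0,0,-0.03],"spin": 0.008},{"hand": 1,"translation": [0,0,-0.03],"spin": 0.008},{"hand": 1,"translation": [0,0,-0.03],"spin": 0.008},{"hand": 1,"translation": [0,0,-0.03],"spin": 0.008},{"hand": 1,"translation": [0,0,-0.03],"spin": 0.008},{"hand": 1,"translation": [0,0,-0.03],"spin": 0.008},{"hand": 1,"translation": [0,0,-0.03],"spin": 0.008},{"hand": 1,"translation": [0,0,-0.03],"spin": 0.008}])

```text
clock: 16.2
tool_pos: [0.5405, -0.1707, 0.0865]
ee_rot: [[0.819, 0.573, -0.002], [0.573, -0.819, -0.001], [-0.003, -0.0, -1.0]]
wrist_force: [-6.1, -2.0, 3.6]
width: 0.0478
finger_force: 20.7
```

```bash
python3 st.py
```

```text
t 16.2 p [ 540.49 -170.68   86.55] yaw -0.9604 F [-6.15 -2.05  3.59] T [-0.414  1.262  0.085] w 47.8 ff 20.7 q7 -9.7
```

Call:
apply_moves(deltas=[{"hand": 1,"translation": [0,0,-0.03],"spin": 0.008},{"hand": 1,"translation": [0,0,-0.03],"spin": 0.008},{"hand": 1,"translation": [0,0,-0.03],"spin": 0.008},{"hand": 1,"translation": [0,0,-0.03],"spin": 0.008},{"hand": 1,"translation": [0,0,-0.03],"spin": 0.008},{"hand": 1,"translation": [0,0,-0.03],"spin": 0.008},{"hand": 1,"translation": [0,0,-0.03],"spin": 0.008},{"hand": 1,"translation": [0,0,-0.03],"spin": 0.008},{"hand": 1,"translation": [0,0,-0.03],"spin": 0.008},{"hand": 1,"translation": [0,0,-0.03],"spin": 0.008}])

```text
clock: 17.2
tool_pos: [0.5403, -0.1706, 0.0867]
ee_rot: [[0.863, 0.506, -0.003], [0.506, -0.863, -0.001], [-0.003, -0.0, -1.0]]
wrist_force: [-5.6, -2.2, 2.4]
width: 0.0477
finger_force: 20.7
```

```bash
python3 st.py
```

```text
t 17.2 p [ 540.34 -170.64   86.75] yaw -1.0404 F [-5.59 -2.16  2.37] T [-0.375  1.277  0.065] w 47.71 ff 20.7 q7 -13.5
```

Call:
apply_moves(deltas=[{"hand": 1,"translation": [0,0,-0.02],"spin": 0.006},{"hand": 1,"translation": [0,0,-0.02],"spin": 0.006},{"hand": 1,"translation": [0,0,-0.02],"spin": 0.006},{"hand": 1,"translation": [0,0,-0.02],"spin": 0.006},{"hand": 1,"translation": [0,0,-0.02],"spin": 0.006},{"hand": 1,"translation": [0,0,-0.02],"spin": 0.006},{"hand": 1,"translation": [0,0,-0.02],"spin": 0.006},{"hand": 1,"translation": [0,0,-0.02],"spin": 0.006},{"hand": 1,"translation": [0,0,-0.02],"spin": 0.006},{"hand": 1,"translation": [0,0,-0.02],"spin": 0.006}])

```text
clock: 18.2
tool_pos: [0.5402, -0.1706, 0.0869]
ee_rot: [[0.891, 0.453, -0.003], [0.453, -0.891, -0.001], [-0.003, -0.0, -1.0]]
wrist_force: [-6.3, -2.1, 2.4]
width: 0.0475
finger_force: 20.6
```

```bash
python3 st.py
```

```text
t 18.2 p [ 540.22 -170.6    86.87] yaw -1.1003 F [-6.35 -2.07  2.41] T [-0.343  1.354  0.15 ] w 47.53 ff 20.6 q7 -16.4
```

Call:
apply_moves(deltas=[{"hand": 1,"translation": [0,0,-0.02],"spin": 0.007},{"hand": 1,"translation": [0,0,-0.02],"spin": 0.007},{"hand": 1,"translation": [0,0,-0.02],"spin": 0.007},{"hand": 1,"translation": [0,0,-0.02],"spin": 0.007},{"hand": 1,"translation": [0,0,-0.02],"spin": 0.007},{"hand": 1,"translation": [0,0,-0.02],"spin": 0.007},{"hand": 1,"translation": [0,0,-0.02],"spin": 0.007},{"hand": 1,"translation": [0,0,-0.02],"spin": 0.007},{"hand": 1,"translation": [0,0,-0.02],"spin": 0.007},{"hand": 1,"translation": [0,0,-0.02],"spin": 0.007}])

```text
clock: 19.2
tool_pos: [0.5404, -0.1698, 0.087]
ee_rot: [[0.921, 0.39, -0.003], [0.39, -0.921, -0.0], [-0.003, -0.001, -1.0]]
wrist_force: [-6.0, -0.3, 2.1]
width: 0.048
finger_force: 20.7
```

```bash
python3 st.py
```

```text
t 19.2 p [ 540.44 -169.84   86.99] yaw -1.17 F [-6.03 -0.27  2.06] T [-0.178  1.326  0.065] w 48.01 ff 20.7 q7 -19.8
```

Call:
apply_moves(deltas=[{"hand": 1,"translation": [0,0,-0.02],"spin": 0.007},{"hand": 1,"translation": [0,0,-0.02],"spin": 0.007},{"hand": 1,"translation": [0,0,-0.02],"spin": 0.007},{"hand": 1,"translation": [0,0,-0.02],"spin": 0.007},{"hand": 1,"translation": [0,0,-0.02],"spin": 0.007},{"hand": 1,"translation": [0,0,-0.02],"spin": 0.007},{"hand": 1,"translation": [0,0,-0.02],"spin": 0.007},{"hand": 1,"translation": [0,0,-0.02],"spin": 0.007},{"hand": 1,"translation": [0,0,-0.02],"spin": 0.007},{"hand": 1,"translation": [0,0,-0.02],"spin": 0.007}])

```text
clock: 20.2
tool_pos: [0.5406, -0.1692, 0.0871]
ee_rot: [[0.945, 0.326, -0.003], [0.326, -0.945, 0.0], [-0.003, -0.001, -1.0]]
wrist_force: [-5.4, 0.2, 1.8]
width: 0.0478
finger_force: 20.6
```

```bash
python3 st.py
```

```text
t 20.2 p [ 540.64 -169.25   87.06] yaw -1.2383 F [-5.43  0.16  1.78] T [-0.058  1.189  0.317] w 47.79 ff 20.6 q7 -23.1
```

Call:
apply_moves(deltas=[{"hand": 1,"translation": [0,0,0],"spin": 0.001},{"hand": 1,"translation": [0,0,0],"spin": 0.001},{"hand": 1,"translation": [0,0,0],"spin": 0.001},{"hand": 1,"translation": [0,0,0],"spin": 0.001},{"hand": 1,"translation": [0,0,0],"spin": 0},{"hand": 1,"translation": [0,0,0],"spin": 0},{"hand": 1,"translation": [0,0,0],"spin": 0},{"hand": 1,"translation": [0,0,0],"spin": 0},{"hand": 1,"translation": [0,0,0],"spin": 0},{"hand": 1,"translation": [0,0,0],"spin": 0}])

```text
clock: 21.2
tool_pos: [0.5406, -0.1693, 0.0871]
ee_rot: [[0.946, 0.323, -0.003], [0.323, -0.946, 0.0], [-0.003, -0.001, -1.0]]
wrist_force: [-6.3, -0.3, 2.9]
width: 0.0477
finger_force: 20.6
```

```bash
python3 st.py
```

```text
t 21.2 p [ 540.62 -169.29   87.06] yaw -1.2419 F [-6.33 -0.35  2.86] T [-0.042  1.197  0.302] w 47.71 ff 20.6 q7 -23.3
```

Call:
apply_moves(deltas=[{"hand": 1,"translation": [0,0,0],"spin": 0.002},{"hand": 1,"translation": [0,0,0],"spin": 0.002},{"hand": 1,"translation": [0,0,0],"spin": 0.002},{"hand": 1,"translation": [0,0,0],"spin": 0.002},{"hand": 1,"translation": [0,0,0],"spin": 0},{"hand": 1,"translation": [0,0,0],"spin": 0},{"hand": 1,"translation": [0,0,0],"spin": 0},{"hand": 1,"translation": [0,0,0],"spin": 0},{"hand": 1,"translation": [0,0,0],"spin": 0},{"hand": 1,"translation": [0,0,0],"spin": 0}])

```text
clock: 22.2
tool_pos: [0.5406, -0.1693, 0.087]
ee_rot: [[0.949, 0.316, -0.003], [0.316, -0.949, 0.0], [-0.003, -0.001, -1.0]]
wrist_force: [-5.8, -0.1, 1.5]
width: 0.0476
finger_force: 20.6
```

```bash
python3 st.py
```

```text
t 22.2 p [ 540.62 -169.26   87.04] yaw -1.2494 F [-5.76 -0.08  1.5 ] T [-0.045  1.254  0.432] w 47.55 ff 20.6 q7 -23.7
```

Call:
apply_moves(deltas=[{"hand": 1,"translation": [0,0,0],"spin": -0.005},{"hand": 1,"translation": [0,0,0],"spin": -0.005},{"hand": 1,"translation": [0,0,0],"spin": -0.005},{"hand": 1,"translation": [0,0,0],"spin": -0.003},{"hand": 1,"translation": [0,0,-0.2],"spin": 0},{"hand": 1,"translation": [0,0,-0.2],"spin": 0},{"hand": 1,"translation": [0,0,-0.2],"spin": 0},{"hand": 1,"translation": [0,0,-0.2],"spin": 0},{"hand": 1,"translation": [0,0,-0.2],"spin": 0},{"hand": 1,"translation": [0,0,0],"spin": 0}])

```text
clock: 23.2
tool_pos: [0.5407, -0.1691, 0.0877]
ee_rot: [[0.943, 0.332, -0.003], [0.332, -0.943, 0.001], [-0.002, -0.001, -1.0]]
wrist_force: [-5.2, -1.3, -7.5]
width: 0.0475
finger_force: 21.8
```

```bash
python3 st.py
```

```text
t 23.2 p [ 540.67 -169.14   87.74] yaw -1.2327 F [-5.16 -1.31 -7.53] T [-0.216  1.022  0.189] w 47.53 ff 21.8 q7 -22.9
```

Call:
apply_moves(deltas=[{"hand": 1,"translation": [0,0,0],"spin": 0.003},{"hand": 1,"translation": [0,0,0],"spin": 0.003},{"hand": 1,"translation": [0,0,0],"spin": 0.003},{"hand": 1,"translation": [0,0,0],"spin": 0.003},{"hand": 1,"translation": [0,0,0],"spin": 0.003},{"hand": 1,"translation": [0,0,0],"spin": 0},{"hand": 1,"translation": [0,0,0],"spin": 0},{"hand": 1,"translation": [0,0,0],"spin": 0},{"hand": 1,"translation": [0,0,0],"spin": 0},{"hand": 1,"translation": [0,0,0],"spin": 0}])

```text
clock: 24.2
tool_pos: [0.5407, -0.1692, 0.0879]
ee_rot: [[0.948, 0.318, -0.003], [0.318, -0.948, 0.0], [-0.003, -0.001, -1.0]]
wrist_force: [-4.8, -0.8, -7.8]
width: 0.0482
finger_force: 22.0
```

```bash
python3 st.py
```

```text
t 24.2 p [ 540.65 -169.21   87.85] yaw -1.2469 F [-4.76 -0.77 -7.76] T [-0.226  1.064  0.352] w 48.16 ff 22.0 q7 -23.6
```

Run:
```python
from h import *
s=manip.sense(); im,d=manip.grab_frame('wrist'); 
i=im.astype(int); P=points('wrist',d,s)
red=(i[...,0]>150)&(i[...,1]<90)&(i[...,2]<90)
n,l,st,c=cv2.connectedComponentsWithStats(red.astype('uint8'))
for k in range(1,n):
    if st[k,4]>20: print(c[k],st[k,4],np.median(P[l==k],0))
save('w2.png',cv2.resize(im[150:480,150:490],None,fx=1.7,fy=1.7,interpolation=cv2.INTER_CUBIC))
im,d=manip.grab_frame('scene'); i=im.astype(int);P=points('scene',d)
red=(i[...,0]>150)&(i[...,1]<90)&(i[...,2]<90); red[:290]=0
n,l,st,c=cv2.connectedComponentsWithStats(red.astype('uint8'))
for k in range(1,n): print('scene',c[k],st[k,4],onplane('scene',[c[k]],.066))
```

```text
[316.39512735 364.73156146] 4515 [ 0.54332311 -0.16867484  0.1065303 ]
scene [356.07317073 293.75609756] 41 [[ 0.57145786 -0.1599188   0.066     ]]
scene [634.5 316. ] 2 [[ 0.75402849 -0.61599686  0.066     ]]
scene [332. 353.] 1 [[ 0.4458918  -0.17205583  0.066     ]]
scene [334. 354.] 1 [[ 0.44581561 -0.17578632  0.066     ]]
scene [337. 355.] 1 [[ 0.446504   -0.18097518  0.066     ]]
```

View pics/w2.png

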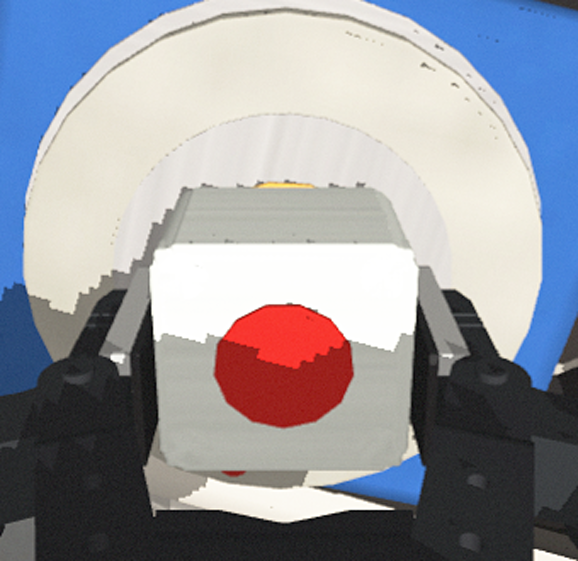

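The nut is still square in the fingers and the wheel mark is just visible at the bottom of the crop, about (232,473). I was still pressing on the stop sideways, which adds friction, so I'll unload the torque and see whether the pull releases.

Call:
apply_moves(deltas=[{"hand": 1,"translation": [0,0,0],"spin": -0.004},{"hand": 1,"translation": [0,0,0],"spin": -0.004},{"hand": 1,"translation": [0,0,0],"spin": -0.004},{"hand": 1,"translation": [0,0,0],"spin": -0.004},{"hand": 1,"translation": [0,0,0],"spin": -0.004},{"hand": 1,"translation": [0,0,0],"spin": -0.004},{"hand": 1,"translation": [0,0,0],"spin": -0.002},{"hand": 1,"translation": [0,0,0],"spin": 0},{"hand": 1,"translation": [0,0,0],"spin": 0},{"hand": 1,"translation": [0,0,0],"spin": 0}])

```text
clock: 25.3
tool_pos: [0.5408, -0.1691, 0.0881]
ee_rot: [[0.94, 0.341, -0.002], [0.341, -0.94, 0.001], [-0.002, -0.002, -1.0]]
wrist_force: [-6.1, -0.3, -6.9]
width: 0.0476
finger_force: 22.2
```

```bash
python3 st.py
python3 - <<'E'
from h import *
s=manip.sense(); print(onplane('wrist',[[286.5,427]],.066,s))
E
```

```text
t 25.3 p [ 540.79 -169.11   88.14] yaw -1.2223 F [-6.11 -0.33 -6.89] T [-0.105  1.152  0.091] w 47.62 ff 22.2 q7 -22.4
[[ 0.48407994 -0.17601839  0.066     ]]
```

```bash
cat > dot.py <<'E'
from h import *
im,d=manip.grab_frame('wrist'); i=im.astype(int)
red=(i[...,0]>100)&(i[...,1]<70)&(i[...,2]<70)
n,l,st,c=cv2.connectedComponentsWithStats(red.astype('uint8')); k=1+st[1:,4].argmax()
print('dot',c[k].round(2),st[k,4],'mean depth mm',round(float(d[l==k].mean()*1000),2))
E
python3 dot.py
```

```text
dot [316.55 364.59] 4540 mean depth mm 129.56
```

Call:
apply_moves(deltas=[{"hand": 1,"translation": [-0.1,0,-0.1],"spin": 0},{"hand": 1,"translation": [-0.1,0,-0.1],"spin": 0},{"hand": 1,"translation": [-0.1,0,-0.1],"spin": 0},{"hand": 1,"translation": [-0.1,0,-0.1],"spin": 0},{"hand": 1,"translation": [0,0,-0.1],"spin": 0},{"hand": 1,"translation": [0,0,0],"spin": 0},{"hand": 1,"translation": [0,0,0],"spin": 0},{"hand": 1,"translation": [0,0,0],"spin": 0},{"hand": 1,"translation": [0,0,0],"spin": 0},{"hand": 1,"translation": [0,0,0],"spin": 0}])

```text
clock: 26.35
tool_pos: [0.5408, -0.1692, 0.0888]
ee_rot: [[0.94, 0.342, -0.002], [0.342, -0.94, 0.001], [-0.001, -0.002, -1.0]]
wrist_force: [-5.5, 0.4, -7.1]
width: 0.0477
finger_force: 22.1
```

```bash
python3 st.py; python3 dot.py
```

```text
t 26.35 p [ 540.78 -169.16   88.82] yaw -1.2219 F [-5.45  0.4  -7.12] T [-0.043  1.114  0.13 ] w 47.75 ff 22.1 q7 -22.4
dot [316.55 364.57] 4542 mean depth mm 129.67
```

The nut is rising with the tool: the dot hasn't moved in the picture. I'm lifting further and checking that the wheel stays put.

```bash
cat > wh.py <<'E'
from h import *
s=manip.sense(); im,d=manip.grab_frame('wrist'); P=points('wrist',d,s)
print('wheel z mm', (np.median(P[175:200,260:370,2])*1000).round(2), 'housing', (np.median(P[250:300,30:120,2])*1000).round(2),(np.median(P[230:290,500:560,2])*1000).round(2),'nut',(np.median(P[350:380,290:340,2])*1000).round(2))
E
python3 wh.py
```

```text
wheel z mm 66.49 housing -34.32 -9.52 nut 107.5
```

Call:
apply_moves(deltas=[{"hand": 1,"translation": [0,0,-0.2],"spin": 0},{"hand": 1,"translation": [0,0,-0.2],"spin": 0},{"hand": 1,"translation": [0,0,-0.2],"spin": 0},{"hand": 1,"translation": [0,0,-0.2],"spin": 0},{"hand": 1,"translation": [0,0,-0.2],"spin": 0},{"hand": 1,"translation": [0,0,0],"spin": 0},{"hand": 1,"translation": [0,0,0],"spin": 0},{"hand": 1,"translation": [0,0,0],"spin": 0},{"hand": 1,"translation": [0,0,0],"spin": 0},{"hand": 1,"translation": [0,0,0],"spin": 0}])

```text
clock: 27.45
tool_pos: [0.5408, -0.1692, 0.0898]
ee_rot: [[0.94, 0.342, -0.002], [0.342, -0.94, 0.001], [-0.001, -0.002, -1.0]]
wrist_force: [-5.1, 1.1, -6.7]
width: 0.0474
finger_force: 22.1
```

```bash
python3 st.py; python3 wh.py; python3 dot.py
```

```text
t 27.45 p [ 540.78 -169.18   89.82] yaw -1.222 F [-5.07  1.15 -6.71] T [-0.089  1.146  0.1  ] w 47.37 ff 22.1 q7 -22.4
wheel z mm 66.52 housing -34.31 -9.86 nut 108.52
dot [316.55 364.6 ] 4542 mean depth mm 129.56
```

It's free and the wheel is still. Lifting off, with a firmer grip.

Call:
apply_moves(deltas=[{"hand": 1,"translation": [0,0,-2],"spin": 0},{"hand": 1,"translation": [0,0,-2],"spin": 0},{"hand": 1,"translation": [0,0,-2],"spin": 0},{"hand": 1,"translation": [0,0,-2],"spin": 0},{"hand": 1,"translation": [0,0,-2],"spin": 0},{"hand": 1,"translation": [0,0,-2],"spin": 0},{"hand": 1,"translation": [0,0,-2],"spin": 0},{"hand": 1,"translation": [0,0,-2],"spin": 0},{"hand": 1,"translation": [0,0,-2],"spin": 0},{"hand": 1,"translation": [0,0,-2],"spin": 0}], force=22)

```text
clock: 28.55
tool_pos: [0.5423, -0.17, 0.1111]
ee_rot: [[0.94, 0.342, 0.002], [0.342, -0.94, -0.0], [0.001, 0.001, -1.0]]
wrist_force: [-0.6, 0.3, -1.3]
width: 0.0474
finger_force: 24.8
```

```bash
python3 st.py; python3 dot.py; python3 wh.py
```

```text
t 28.55 p [ 542.32 -169.98  111.07] yaw -1.2219 F [-0.61  0.32 -1.34] T [-0.025  0.04   0.007] w 47.43 ff 24.8 q7 -23.5
dot [316.65 364.45] 4565 mean depth mm 129.6
wheel z mm 66.54 housing -34.31 -14.12 nut 129.91
```

Call:
apply_moves(deltas=[{"hand": 1,"translation": [0,0,-6],"spin": 0},{"hand": 1,"translation": [0,0,-6],"spin": 0},{"hand": 1,"translation": [0,0,-6],"spin": 0},{"hand": 1,"translation": [0,0,-6],"spin": 0},{"hand": 1,"translation": [0,0,-6],"spin": 0},{"hand": 1,"translation": [0,0,-6],"spin": 0},{"hand": 1,"translation": [0,0,-6],"spin": 0},{"hand": 1,"translation": [0,0,-6],"spin": 0},{"hand": 1,"translation": [0,0,-6],"spin": 0},{"hand": 1,"translation": [0,0,-5],"spin": 0}])

```text
clock: 29.65
tool_pos: [0.5416, -0.1699, 0.17]
ee_rot: [[0.94, 0.342, 0.0], [0.342, -0.94, -0.0], [0.0, 0.0, -1.0]]
wrist_force: [0.7, -0.2, -0.4]
width: 0.0475
finger_force: 24.8
```

Call:
apply_moves(deltas=[{"hand": 1,"translation": [5,-17,0],"spin": 0},{"hand": 1,"translation": [5,-17,0],"spin": 0},{"hand": 1,"translation": [10,-34,0],"spin": 0},{"hand": 1,"translation": [10,-34,0],"spin": 0},{"hand": 1,"translation": [10,-34,0],"spin": 0},{"hand": 1,"translation": [10,-34,0],"spin": 0},{"hand": 1,"translation": [10,-34,0],"spin": 0},{"hand": 1,"translation": [10,-34,0],"spin": 0},{"hand": 1,"translation": [5,-17,0],"spin": 0},{"hand": 1,"translation": [5,-17,0],"spin": 0}])

```text
clock: 30.65
tool_pos: [0.5235, 0.1148, 0.1695]
ee_rot: [[0.939, 0.343, -0.0], [0.343, -0.939, -0.0], [-0.0, 0.0, -1.0]]
wrist_force: [0.2, -0.8, -0.2]
width: 0.0479
finger_force: 24.8
```

```bash
python3 st.py; python3 dot.py
python3 - <<'E'
from h import *
s=manip.sense(); im,d=manip.grab_frame('wrist'); P=points('wrist',d,s); save('w3.png',im)
i=im.astype(int); red=(i[...,0]>100)&(i[...,1]<70)&(i[...,2]<70); print('nut dot world',np.median(P[red&(P[...,2]>.15)],0))
D=np.load('/tmp/top.npz'); Q=points('top',D['d']); q=Q.reshape(-1,3); r=np.hypot(q[:,0]-.5205,q[:,1]-.1785)*1000
for a in range(0,60,4):
    m=(r>=a)&(r<a+4); print(a,m.sum(),np.round(np.percentile(q[m,2]*1000,[10,50,90]),1))
E
```

```text
t 30.65 p [523.55 114.83 169.51] yaw -1.2202 F [ 0.19 -0.83 -0.24] T [-0.046  0.012  0.065] w 47.85 ff 24.8 q7 -54.3
dot [316.82 364.49] 4581 mean depth mm 129.63
nut dot world [0.52645751 0.11887187 0.18785271]
0 13 [2.  3.8 5.4]
4 41 [2.8 4.5 6.1]
8 68 [2.5 4.8 6.5]
12 91 [2.5 4.9 6.7]
16 114 [2.6 4.8 6.8]
20 147 [2.3 4.7 6.3]
24 171 [2.8 4.9 6.9]
28 202 [3.2 5.4 7.5]
32 218 [3.9 5.7 8.1]
36 249 [4.9 7.1 9.4]
40 306 [ 6.2  9.2 12.3]
44 369 [-35.1  12.1  15.4]
48 464 [-35.8  14.9  17.9]
52 315 [-36.8  -0.6  17.9]
56 631 [-36.  611.4 632.3]
```

View pics/w3.png

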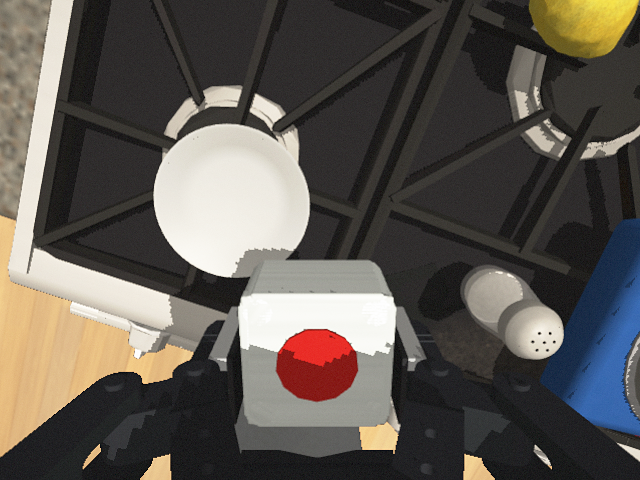

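The dish centre agrees between views at about (0.521, 0.178). Its floor is about 4.5 mm high out to 30 mm radius, with the rim rising outward from there. I'll move over it, then lower.

Call:
apply_moves(deltas=[{"hand": 1,"translation": [3.2,-10.3,0],"spin": 0},{"hand": 1,"translation": [3.2,-10.3,0],"spin": 0},{"hand": 1,"translation": [3.2,-10.3,0],"spin": 0},{"hand": 1,"translation": [3.2,-10.3,0],"spin": 0},{"hand": 1,"translation": [3.2,-10.3,0],"spin": 0},{"hand": 1,"translation": [3.2,-10.2,0],"spin": 0},{"hand": 1,"translation": [0,0,20],"spin": 0},{"hand": 1,"translation": [0,0,20],"spin": 0},{"hand": 1,"translation": [0,0,20],"spin": 0},{"hand": 1,"translation": [0,0,20],"spin": 0}])

```text
clock: 31.75
tool_pos: [0.5208, 0.1785, 0.0886]
ee_rot: [[0.94, 0.342, 0.0], [0.342, -0.94, 0.0], [0.0, -0.0, -1.0]]
wrist_force: [0.1, 0.3, -1.1]
width: 0.0474
finger_force: 24.9
```

Call:
apply_moves(deltas=[{"hand": 1,"translation": [0,0,15],"spin": 0},{"hand": 1,"translation": [0,0,15],"spin": 0},{"hand": 1,"translation": [0,0,12],"spin": 0},{"hand": 1,"translation": [0,0,8],"spin": 0},{"hand": 1,"translation": [0,0,4],"spin": 0},{"hand": 1,"translation": [0,0,3],"spin": 0},{"hand": 1,"translation": [0,0,2],"spin": 0},{"hand": 1,"translation": [0,0,1],"spin": 0},{"hand": 1,"translation": [0,0,0],"spin": 0},{"hand": 1,"translation": [0,0,0],"spin": 0}])

```text
clock: 32.75
tool_pos: [0.5209, 0.1777, 0.0297]
ee_rot: [[0.94, 0.342, 0.0], [0.342, -0.94, 0.0], [0.001, -0.0, -1.0]]
wrist_force: [-0.0, -0.1, -1.0]
width: 0.0478
finger_force: 24.9
```

```bash
python3 st.py; python3 dot.py
python3 - <<'E'
from h import *
for n in('top','scene'):
    im,d=manip.grab_frame(n); save(n+'4.png',im); i=im.astype(int); P=points(n,d)
    red=(i[...,0]>110)&(i[...,1]<80)&(i[...,2]<80)&(abs(P[...,0]-.52)<.05)&(abs(P[...,1]-.178)<.05); print(n,red.sum(),np.median(P[red],0) if red.any() else '')
    c=im[190:330,110:290] if n=='scene' else im[220:350,140:300]
    save(n+'4c.png',cv2.resize(c,None,fx=3.5,fy=3.5,interpolation=cv2.INTER_CUBIC))
E
```

```text
t 32.75 p [520.94 177.75  29.7 ] yaw -1.2219 F [-0.04 -0.14 -0.99] T [-0.009  0.045 -0.038] w 47.84 ff 24.9 q7 -52.4
dot [316.78 364.82] 4546 mean depth mm 129.58
top 0 
scene 84 [0.52063648 0.17579644 0.0475094 ]
```

View pics/scene4c.png

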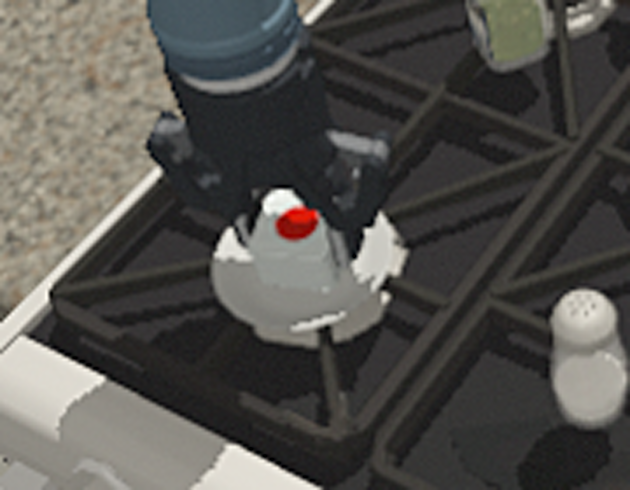

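The nut (red dot at crop (298,222)) is centred over the dish, with its underside about 16 mm up. Lowering gently.

Call:
apply_moves(deltas=[{"hand": 1,"translation": [0,0,2],"spin": 0},{"hand": 1,"translation": [0,0,2],"spin": 0},{"hand": 1,"translation": [0,0,2],"spin": 0},{"hand": 1,"translation": [0,0,1],"spin": 0},{"hand": 1,"translation": [0,0,1],"spin": 0},{"hand": 1,"translation": [0,0,0.5],"spin": 0},{"hand": 1,"translation": [0,0,0.5],"spin": 0},{"hand": 1,"translation": [0,0,0.3],"spin": 0},{"hand": 1,"translation": [0,0,0],"spin": 0},{"hand": 1,"translation": [0,0,0],"spin": 0}])

```text
clock: 33.9
tool_pos: [0.5207, 0.1777, 0.0201]
ee_rot: [[0.94, 0.342, 0.0], [0.342, -0.94, -0.0], [0.0, 0.0, -1.0]]
wrist_force: [0.3, -0.7, -0.6]
width: 0.0476
finger_force: 24.9
```

```bash
python3 st.py
```

```text
t 33.9 p [520.72 177.66  20.15] yaw -1.2219 F [ 0.33 -0.66 -0.63] T [-0.048  0.025 -0.026] w 47.59 ff 24.9 q7 -51.9
```

Call:
apply_moves(deltas=[{"hand": 1,"translation": [0,0,0.3],"spin": 0},{"hand": 1,"translation": [0,0,0.3],"spin": 0},{"hand": 1,"translation": [0,0,0.3],"spin": 0},{"hand": 1,"translation": [0,0,0.3],"spin": 0},{"hand": 1,"translation": [0,0,0.3],"spin": 0},{"hand": 1,"translation": [0,0,0],"spin": 0},{"hand": 1,"translation": [0,0,0],"spin": 0},{"hand": 1,"translation": [0,0,0],"spin": 0},{"hand": 1,"translation": [0,0,0],"spin": 0},{"hand": 1,"translation": [0,0,0],"spin": 0}])

```text
clock: 34.9
tool_pos: [0.5207, 0.1777, 0.0195]
ee_rot: [[0.94, 0.342, -0.001], [0.342, -0.94, 0.001], [-0.0, -0.001, -1.0]]
wrist_force: [-2.6, 0.1, 6.0]
width: 0.0477
finger_force: 25.8
```

```bash
python3 st.py
```

```text
t 34.9 p [520.74 177.7   19.49] yaw -1.222 F [-2.61  0.13  6.01] T [-0.096  0.562  0.032] w 47.69 ff 25.8 q7 -51.8
```

Contact felt at 6 N. I'm easing up slightly, opening a little and lifting away.

Call:
apply_moves(deltas=[{"hand": 1,"translation": [0,0,-0.3],"spin": 0},{"hand": 1,"translation": [0,0,-0.3],"spin": 0},{"hand": 0.42,"translation": [0,0,0],"spin": 0},{"hand": 0.4,"translation": [0,0,0],"spin": 0},{"hand": 0.38,"translation": [0,0,0],"spin": 0},{"hand": 0.37,"translation": [0,0,0],"spin": 0},{"hand": 0.36,"translation": [0,0,0],"spin": 0},{"hand": 0.36,"translation": [0,0,0],"spin": 0},{"hand": 0.36,"translation": [0,0,0],"spin": 0},{"hand": 0.36,"translation": [0,0,0],"spin": 0}])

```text
clock: 35.9
tool_pos: [0.5207, 0.1777, 0.0192]
ee_rot: [[0.94, 0.342, 0.0], [0.342, -0.94, -0.0], [0.0, 0.0, -1.0]]
wrist_force: [0.0, 0.1, 0.2]
width: 0.0546
finger_force: 0.0
```

```bash
python3 st.py; python3 dot.py
```

```text
t 35.9 p [520.73 177.66  19.22] yaw -1.222 F [0.03 0.08 0.2 ] T [-0.052 -0.048  0.001] w 54.64 ff 0.0 q7 -51.8
dot [316.7  365.05] 4579 mean depth mm 129.12
```

Call:
apply_moves(deltas=[{"hand": 0.36,"translation": [0,0,-1],"spin": 0},{"hand": 0.36,"translation": [0,0,-2],"spin": 0},{"hand": 0.36,"translation": [0,0,-4],"spin": 0},{"hand": 0.34,"translation": [0,0,-6],"spin": 0},{"hand": 0.3,"translation": [0,0,-8],"spin": 0},{"hand": 0.3,"translation": [0,0,-15],"spin": 0},{"hand": 0.3,"translation": [0,0,-20],"spin": 0},{"hand": 0.3,"translation": [0,0,-20],"spin": 0},{"hand": 0.3,"translation": [0,0,-20],"spin": 0},{"hand": 0.3,"translation": [0,0,-20],"spin": 0}])

```text
clock: 36.95
tool_pos: [0.5209, 0.1775, 0.1372]
ee_rot: [[0.94, 0.341, 0.001], [0.341, -0.94, 0.001], [0.001, -0.0, -1.0]]
wrist_force: [-0.2, 0.7, -0.6]
width: 0.0595
finger_force: 0.0
```

Call:
apply_moves(deltas=[{"hand": 0.3,"translation": [0,0,-10],"spin": 0},{"hand": 0.3,"translation": [0,0,-5],"spin": 0},{"hand": 0.3,"translation": [0,0,0],"spin": 0},{"hand": 0.3,"translation": [0,0,0],"spin": 0},{"hand": 0.3,"translation": [0,0,0],"spin": 0},{"hand": 0.3,"translation": [0,0,0],"spin": 0},{"hand": 0.3,"translation": [0,0,0],"spin": 0},{"hand": 0.3,"translation": [0,0,0],"spin": 0},{"hand": 0.3,"translation": [0,0,0],"spin": 0},{"hand": 0.3,"translation": [0,0,0],"spin": 0}])

```text
clock: 37.95
tool_pos: [0.5207, 0.1776, 0.1502]
ee_rot: [[0.94, 0.342, -0.0], [0.342, -0.94, -0.0], [-0.0, 0.0, -1.0]]
wrist_force: [-0.1, -0.1, -0.7]
width: 0.0597
finger_force: 0.0
```

```bash
python3 st.py
python3 - <<'E'
from h import *
s=manip.sense(); im,d=manip.grab_frame('wrist'); save('w5.png',im); P=points('wrist',d,s); i=im.astype(int)
red=(i[...,0]>110)&(i[...,1]<80)&(i[...,2]<80)&(P[...,2]>.02)&(abs(P[...,1]-.178)<.05); print('nut top',np.median(P[red],0),red.sum())
E
```

```text
t 37.95 p [520.73 177.62 150.2 ] yaw -1.2221 F [-0.07 -0.08 -0.7 ] T [-0.027  0.004 -0.004] w 59.73 ff 0.0 q7 -59.3
nut top [0.52313342 0.17793117 0.03830182] 1248
```

View pics/w5.png

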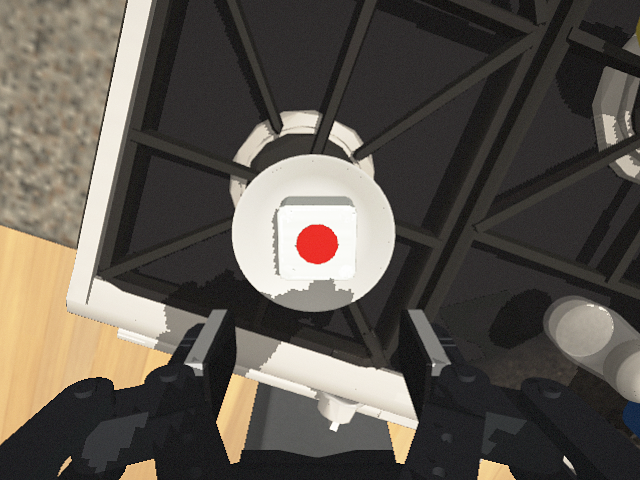

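The nut stands upright in the middle of the dish (dot at (317,243), dish centre about (313,232)). It is released and the gripper is clear.

```bash
python3 -c "
from workcell import manip; print(manip.close_job())"
```

```text
the job is handed in; nothing more can be done
None
```

The nut is off its spindle, standing upright and released near the middle of the white dish; the wheel showed no movement in the pictures, and the job is handed in, though no verdict came back.

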